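Scan the sample jar in the clear cabinet

TASK

Swing the clear sample cabinet's door wide open, pick up the hand scanner and point it straight at the barcode label of the round jar inside (not the square box), its nose about 10 cm from the label, holding it still there for two seconds. Then lay the scanner down flat inside the grey tray and let go of it, and after that shut the cabinet door fully. Do not shift the jar, the box or any of the other things on the desk.

Things in the scene. Friction and masses are not known exactly. Their poses are not given: they have to be found in the camera images.
- cabinet: Fixed benchtop sample cabinet, clear panels in an aluminium frame with a white base, 220 (x) x 260 (y) x 215 (z) mm. Origin: centre of its underside, on the desk; its -x face is the door side, open when the door is; inner floor 15 mm above the origin, clear opening 236 mm wide, from 15 to 203 mm high.
- cabinet_door (a joint): Door angle, rad: 0 shut, growing as it opens towards the cabinet's -x side (turning about +z), stop at 1.9; starts shut or a few degrees ajar, stays where left. Clear 12 mm door in an aluminium frame, 256 mm wide, from 6 to 212 mm above the desk, upright hinge at the cabinet's -y front edge; shut, it runs from the hinge along the cabinet's +y.
- door_handle (a point): Grip point on the handle: upright round steel bar, 12 mm diameter, its axis 40 mm off the door's outer face, near the free edge, from 118 mm below this point to 20 mm above it. Door's upper edge 26 mm, cabinet's top 27 mm above this point. Two stays join bar and door 15 and 95 mm below it. Axes turn with the door (shut: as the cabinet's).
- door_hinge (a point): Point on the door's upright hinge axis, at the handle point's height. In the door's axes the handle point lies at x -52, y +228 mm from here.
- jar: Round white sample jar with a wider black lid, 78 mm diameter, 108 mm tall, standing in the cabinet beside a square box of much the same size. Origin: centre of its underside; its -x side carries the label and looks roughly out of the door.
- jar_label (a point): Centre of the round jar's barcode label (56 mm wide, 40 mm high, on the jar's -x side), 50 mm above the jar's foot. Axes as the jar's.
- sample_box: Square white box with a black lid, 74 x 76 x 103 mm, standing in the cabinet, with a similar label: not the one to scan. Origin: centre of its underside.
- scanner: Hand scanner lying flat on the desk, 167 mm long along its x: slim grey handle 30 mm wide and 28 mm high (x -85 to +28 mm), then a wider white head 50 mm wide and 32 mm high with a dark window at the +x end. It looks along its +x. Origin: on its underside below the middle.
- scanner_grip (a point): Good place to grip the scanner: middle of the handle close to the centre of mass, 16 mm above the underside. Axes as the scanner's.
- scanner_nose (a point): Centre of the scanner's window at its +x end, 16 mm above the underside; the beam leaves from here along +x. 87 mm ahead of the grip point. Axes as the scanner's.
- tray: Fixed shallow open grey tray, 110 (x) x 220 (y) mm outside, 18 mm high, walls and floor 5 mm thick (inside 100 x 210). Origin: centre of its underside, on the desk.
- wash_bottle: Bystander: white plastic bottle, 60 mm diameter, 150 mm tall, upright. Origin: centre of its underside.
- tumbler: Bystander: amber drinking tumbler with a cap, 72 mm diameter, 210 mm tall, upright. Origin: centre of its underside.
- mouse: Bystander: black computer mouse, 105 x 60 x 32 mm. Origin: centre of its underside.
- phone: Bystander: mobile phone lying flat, 150 x 72 x 9 mm, light case, dark screen. Origin: centre of its underside.
- test_kit: Bystander: flat blue plastic box, 120 x 85 x 30 mm. Origin: centre of its underside.
Not all that is in view belongs to the job. Leave any red look-alike of the scanner alone.

How it is judged:
On the way, in this order (a step that is already met when the one before it is completed fails the run):
1. the cabinet door is wide open (beyond 1.2 rad) (value of joint cabinet_door above 1.2 rad), for 0.2 s.
2. with the door open, the held-still scanner's beam falls on the round jar's label from in front, the nose 30 to 160 mm from it, for 1.5 s (value of joint cabinet_door above 1.2 rad and x of jar_label in the frame of scanner_nose between 0.03 and 0.16 m and y of jar_label in the frame of scanner_nose between -0.022 and 0.022 m and z of jar_label in the frame of scanner_nose between -0.018 and 0.018 m and angle between the x axis of scanner and the x axis of jar, either way round below 0.5 rad and x of scanner_nose in the frame of jar below -0.05 m and linear speed of scanner below 0.03 m/s and angular speed of scanner below 0.2 rad/s), for 1.5 s.
3. the scanner lies flat inside the tray, released (x of scanner in the frame of tray between -0.04 and 0.04 m and y of scanner in the frame of tray between -0.04 and 0.04 m and z of scanner in the frame of tray between 0.001 and 0.01 m and angle between scanner's own z axis and vertical below 0.07 rad and contact force between the fingers and scanner below 0.1 N and linear speed of scanner below 0.02 m/s), for 0.2 s.
4. the door is shut (value of joint cabinet_door below 0.04 rad), for 0.2 s.
At the end, for the whole second after the job is handed in: The scanner lies at rest, flat (within 0.07 rad) and released on the tray's floor, the door is shut (within 0.04 rad), and the jar, the box and the other things are where they were (all of step 3 and value of joint cabinet_door below 0.04 rad and velocity of joint cabinet_door below 0.05 rad/s); the robot touches nothing.
It fails at once if the jar or the square box in the cabinet is shifted by more than 20 mm (distance of any of jar, sample_box from where it was at the start of the episode above 0.02 m).
It fails at once if another thing on the desk is shifted by more than 40 mm or knocked over (distance of any of wash_bottle, tumbler, mouse, phone, test_kit from where it was at the start of the episode above 0.04 m or angle between any of wash_bottle, tumbler's own z axis and vertical above 0.6 rad).
It also fails if it takes over 72 s, if anything falls off the work surface, if the arm or the gripper's body presses on something with over 40 N, if the wrist force passes 120 N, or if a joint passes its speed limit or range.

ROBOT

A 6-joint arm with a two-finger parallel gripper is mounted at the origin on the work surface. World frame = base frame: x ahead of the robot, y to its left, z up, the work surface at z = 0. Lengths are in m, angles in rad, forces in N, time in s.
With the tool pointing down it reaches from about 0.35 to 0.975 m from the base axis. Payload 4.9 kg.
Tool frame: the origin (TCP) lies midway between the tips of the shut fingers; the grasp point (between the pads) lies 19 mm behind it; z points along the fingers, y is the line along which they close (so a half turn about z gives the same grasp; the last joint's range is limited). The gripper opens to 85 mm and grips with 20 to 120 N. Pads are 22 mm wide; open, the fingers measure 114 mm over their backs; the gripper's body (76 mm by 85 mm) begins 54 mm behind the grasp point. The pads swing forward as they close: fully open they stand 13 mm farther back than shut.
Start: joints at [-1.393, 0.053, 1.613, -0, 1.476, -0.119], TCP at [0.183, -0.598, 0.201] pointing down, gripper open.
Joint ranges: [-3.01, 3.01], [-1.01, 2.22], [0.06, 2.58], [-1.02, 4.17], [0.09, 2.62], [-3.14, 3.14]. Speed limits (rad/s): [2.57, 2.57, 3.14, 3.14, 3.14, 3.14].

INTERFACE

Orientations are given as a unit quaternion [w, x, y, z].
In Python, from plant import * gives the robot as it stands.
- The arm moves only by the tool jog_arm, never from a script. Its argument "targets" is a list of rows, each a list of 3 entries, a list of its own where there are three numbers: the shift along the tool's x, y, z in units of 25 mm (1.0 is 25 mm), then the turn, a rotation vector about the tool's x, y, z in units of 8 degrees (1.0 is 8 degrees), then the opening in per cent of the stroke, from 0 (shut) to 100 (fully open). A call has 1 to 8 rows; each row is the pose to reach, as a shift and turn from the pose commanded when the call began, along the tool's axes at that moment; what a row does not reach only later rows make up. A row lasts 1/8 s, in which the tool goes at most 62.5 mm and 10.7 degrees, less where a joint would pass 70% of its speed; a pose out of reach is approached as far as the arm can. A call with a gripper value outside its range is refused whole. The fingers move at their own pace and stop on an object; the grip force is fixed at half the most. Time passes only in rows, so rows that repeat a pose let the fingers close. It gives the time, the measured TCP pose, the force, the opening and the grip force at its end, in the units of the state.
- state(): the state, without advancing time (a new reading comes with each control period).
- grab_frame(name): name is "side" or "top"; returns (picture, depth): 384x512x3 uint8, red, green, blue; 384x512 float32, m along the optical axis (not along the pixel's ray), 0 where there is no reading.
- camera_params(name): a dict with "fovy" (degrees; the focal length in pixels is half the picture's height over the tangent of half this angle, whatever the lens; pixels are square), "cx", "cy" (the principal point, pixels), "rvec" (rotation vector, rad) and "tvec" (3), from world to camera coordinates, as OpenCV has them. Camera axes: x right, y down, z forward; pixel columns grow to the right and rows downward; lengths in m; the calibration is good to about 2 mm. A picture is of the moment at which its call begins. camera_params takes no time and is no camera call.
- job_done(): hands the job in; it is judged then, once.
The state is a dict: "time": time; "joint_pos": joint angles; "joint_vel": joint speeds; "joint_efforts": joint torques, N m; "tool_pos": TCP position; "tool_rot": TCP orientation; "contact_force": force on the tool from outside, world axes, zero at the start; "ft_torque": the same for the moment, N m; "gripper_width": opening from 0.0 (shut) to 1.0 (fully open); "grasp_force": force on a finger pad.
Only numpy, scipy, OpenCV 4.12 (cv2) and the standard library are available. Lean on these libraries where they do the work, as an engineer would, in place of code of your own. Each camera call takes 0.05 s, during which the arm holds its last target. There are 200 camera calls.

## Working session

There is one attempt and no reset: what is moved stays moved. The work goes in short steps, Python scripts to look and compute and a tool call to move; the robot and the scene stay as the last step left them, time stands still between calls to the robot, and variables do not carry over. Pictures are saved under pics/ and viewed, at most 10 in all, crops included, and the job is handed in when it is done.

Besides the shell and the picture viewer there is one more tool, called after "Emit:" as name([rows], argument=value, ...), one row to a line, values as JSON. jog_arm: Moves the arm, as the interface text tells. Its arguments: {"type":"object","properties":{"targets":{"type":"array"}},"required":["targets"]}

```bash
mkdir -p pics; ls; cat > h.py <<'E'
from plant import *
import numpy as np, cv2
from scipy.spatial.transform import Rotation as R
def cam(n):
    c=camera_params(n); f=192/np.tan(np.radians(c['fovy'])/2)
    return f,c['cx'],c['cy'],R.from_rotvec(np.ravel(c['rvec'])).as_matrix(),np.ravel(c['tvec'])
def ray(n,u,v):
    f,cx,cy,M,t=cam(n); return -M.T@t, M.T@np.array([(u-cx)/f,(v-cy)/f,1])
def onz(n,u,v,z):
    o,d=ray(n,u,v); return o+d*(z-o[2])/d[2]
def cloud(n,D):
    f,cx,cy,M,t=cam(n); v,u=np.mgrid[:384,:512]
    P=np.stack([(u-cx)/f*D,(v-cy)/f*D,D],-1); return (P-t)@M
def proj(n,p):
    f,cx,cy,M,t=cam(n); q=M@np.array(p)+t; return f*q[0]/q[2]+cx,f*q[1]/q[2]+cy
E
python3 - <<'E'
from h import *
for n in ('side','top'):
    I,D=grab_frame(n); cv2.imwrite(f'pics/{n}0.png',cv2.resize(I[...,::-1],(800,600),interpolation=cv2.INTER_CUBIC)); np.savez(f'{n}0.npz',I=I,D=D)
    print(n,camera_params(n),ray(n,256,192))
print(state())
E
```

```text
pics
side {'fovy': 55.454624796085305, 'cx': 261.8260089321191, 'cy': 193.3056821932626, 'rvec': array([ 2.33200042, -1.68309902,  0.25268532]), 'tvec': array([-0.09834681,  0.55391868,  1.17283557])} (array([ 0.19681581, -0.04850464,  1.28489382]), array([ 0.28412288,  0.11920855, -0.95148866]))
top {'fovy': 55.78244751801207, 'cx': 254.26237912931057, 'cy': 191.18064368592178, 'rvec': array([ 2.16708431, -2.20779579,  0.10309688]), 'tvec': array([0.05951146, 0.53855522, 1.41550365])} (array([0.42524651, 0.07121556, 1.45304084]), array([ 0.07723417, -0.01987843, -0.99682886]))
{'time': 0.1, 'joint_pos': array([-1.39301463e+00,  5.33052103e-02,  1.61416459e+00,  2.83887162e-06,
        1.47602119e+00, -1.19011984e-01]), 'joint_vel': array([ 1.22805313e-03, -9.43821738e-04, -2.98261756e-03,  8.36140797e-04,
        3.35521478e-05, -1.31073817e-03]), 'joint_efforts': array([ 1.64287976e-03, -3.94901955e+01, -3.71362066e+01,  2.95988480e-05,
        3.92277871e-03, -1.71241265e-05]), 'tool_pos': array([ 0.18266671, -0.59705233,  0.2000724 ]), 'tool_rot': array([-9.48796747e-04,  9.89008955e-01,  1.47852584e-01, -2.64747375e-05]), 'contact_force': array([ 1.03927643, -0.51751252, -0.79349246]), 'ft_torque': array([ 0.00190125, -0.02192344,  0.016456  ]), 'grasp_force': 0.0, 'gripper_width': 0.9987803538995056}
```

View pics/side0.png

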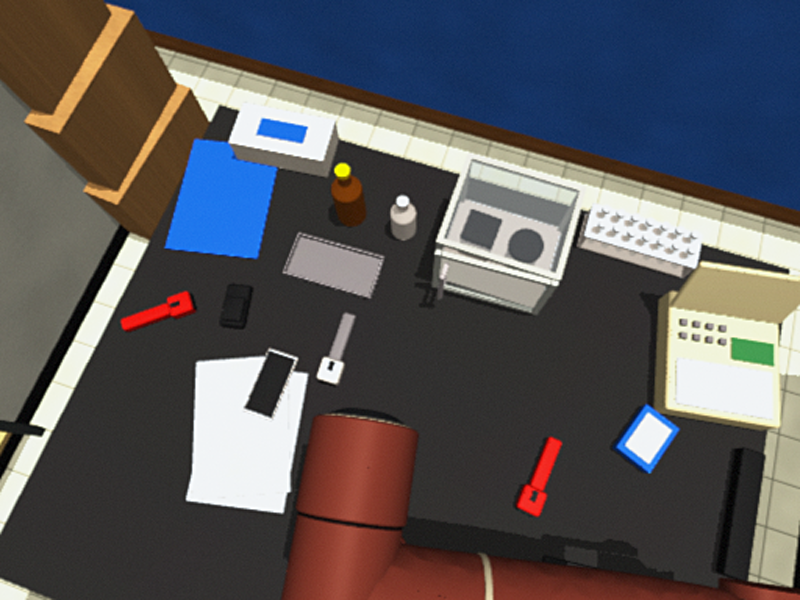

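View pics/top0.png

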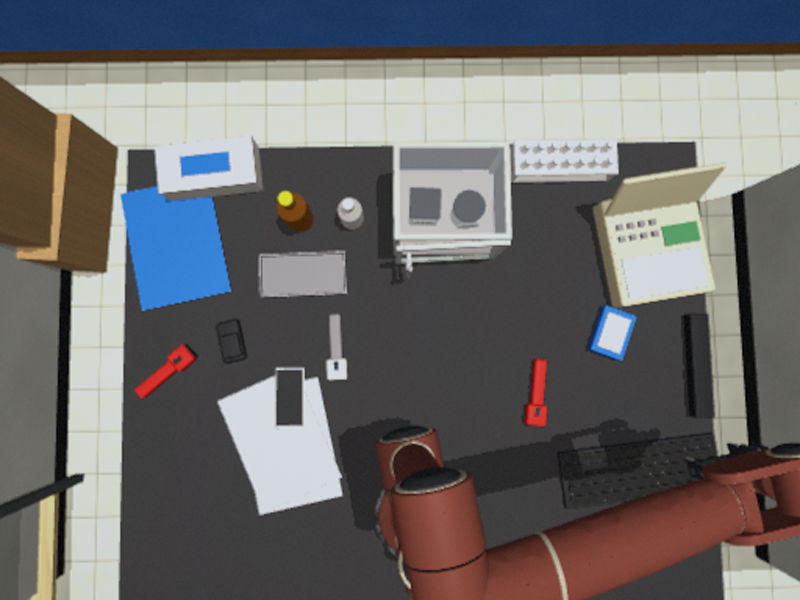

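The side view shows the cabinet at about (510,235) px with the handle at (443,280), the scanner at (338,350) and the tray at (335,265). In the top view the cabinet is at (452,195), the handle at (407,262), the jar at (469,208), the box at (425,205), the scanner at (335,345) with its nose towards the robot, and the tray at (303,273).

```bash
cat > m.py <<'E'
from h import *
S={n:np.load(f'{n}0.npz') for n in ('side','top')}
for n in S:
    D=S[n]['D'];I=S[n]['I'];P=cloud(n,D);ok=D>0
    print(n)
    a=onz('top',335/1.5625,345/1.5625,0.02)
    def reg(nm,c,r,z0,z1,extra=None):
        m=ok&(np.linalg.norm(P[...,:2]-c[:2],axis=-1)<r)&(P[...,2]>z0)&(P[...,2]<z1)
        if extra is not None: m&=extra
        q=P[m]
        if len(q)<5: print(nm,'few',len(q));return
        r_=cv2.minAreaRect(q[:,:2].astype(np.float32)*1000)
        print(nm,len(q),'rect',np.round(r_[0],0),np.round(r_[1],0),round(r_[2],1),'z',np.round(np.percentile(q[:,2],[5,50,95]),3))
        return q
    q=reg('scanner',a,.12,.012,.06)
    if q is not None:
        d=q[:,:2]-q[:,:2].mean(0); w=np.linalg.svd(d,full_matrices=False)[2][0]; print('axis',w, np.degrees(np.arctan2(w[1],w[0])))
        h=q[q[:,2]>.0295]; print('head mean',h.mean(0))
    t=onz('top',303/1.5625,273/1.5625,0.018); reg('tray',t,.14,.003,.03)
    c=onz('top',452/1.5625,195/1.5625,.215); reg('cabtop',c,.25,.205,.225)
    j=onz('top',469/1.5625,208/1.5625,.12); reg('jar',j,.055,.11,.135); 
    b=onz('top',425/1.5625,205/1.5625,.12); reg('box',b,.055,.108,.135)
    hh=onz('top',407/1.5625,255/1.5625,.2); q=reg('handle',hh,.05,.05,.23)
    print(a,t,c,j,b,hh)
    if q is not None and len(q)<150: print(np.round(q[np.argsort(-q[:,2])][:40],3).tolist())
for nm,u,v,z in [('FL',395,243,.215),('FR',511,243,.215),('BL',394,146,.215),('BR',510,147,.215)]:
    print(nm,onz('top',u/1.5625,v/1.5625,z))
cr=S['top']['I'][130:190,240:330]; cr2=S['side']['I'][95:205,270:380]
cv2.imwrite('pics/c.png',np.hstack([cv2.resize(cr,(450,300),interpolation=cv2.INTER_CUBIC),cv2.resize(cr2[:,:100],(300,300),interpolation=cv2.INTER_CUBIC)])[...,::-1])
E
python3 m.py
```

```text
side
scanner 502 rect [406. 214.] [118. 180.] 57.8 z [0.02  0.028 0.034]
axis [-0.99977835 -0.02105339] -178.79364070019545
head mean [0.38615764 0.20769632 0.03229137]
tray 1702 rect [605. 289.] [271. 268.] 31.1 z [0.003 0.006 0.02 ]
cabtop 5393 rect [735. -73.] [260. 288.] 89.6 z [0.209 0.213 0.217]
jar few 0
box few 0
handle 574 rect [637.  18.] [83. 66.] 29.0 z [0.068 0.175 0.216]
[0.4256823  0.20841883 0.02      ] [0.6097692  0.28797862 0.018     ] [ 0.7535722  -0.07385956  0.215     ] [ 0.74645143 -0.12489918  0.12      ] [ 0.7554145  -0.01964398  0.12      ] [0.6227866  0.02863329 0.2       ]
top
scanner 409 rect [405. 213.] [122. 178.] 54.7 z [0.02  0.029 0.035]
axis [-0.99999556  0.0029797 ] 179.82927572098714
head mean [0.38789129 0.2049427  0.03274377]
tray 1474 rect [607. 286.] [267. 275.] 9.8 z [0.003 0.006 0.019]
cabtop 4935 rect [733. -74.] [261. 286.] 89.5 z [0.209 0.213 0.217]
jar few 0
box few 0
handle 321 rect [637.  17.] [86. 65.] 28.1 z [0.076 0.201 0.217]
[0.4256823  0.20841883 0.02      ] [0.6097692  0.28797862 0.018     ] [ 0.7535722  -0.07385956  0.215     ] [ 0.74645143 -0.12489918  0.12      ] [ 0.7554145  -0.01964398  0.12      ] [0.6227866  0.02863329 0.2       ]
FL [0.64762152 0.05510319 0.215     ]
FR [ 0.64333007 -0.20180539  0.215     ]
BL [0.86728515 0.05320546 0.215     ]
BR [ 0.86126273 -0.20723117  0.215     ]
```

View pics/c.png

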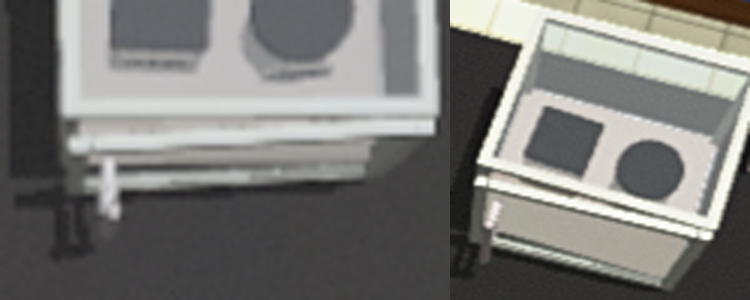

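The crop shows the steel bar at about (261.6,162) px in the top frame with the door nearly shut. The box lid is on the left and the jar lid on the right.

```bash
cat > m2.py <<'E'
from h import *
S={n:np.load(f'{n}0.npz') for n in ('side','top')}
print('bar top', onz('top',261.6,162,.208))
for n in S:
    I,D=S[n]['I'],S[n]['D'];P=cloud(n,D)
    g=cv2.cvtColor(I,cv2.COLOR_RGB2GRAY); 
    for nm,c in (('jar',(.746,-.125,.123)),('box',(.755,-.02,.118))):
        u,v=map(int,proj(n,c)); m=np.zeros_like(g); m[v-25:v+25,u-25:u+25]=(g[v-25:v+25,u-25:u+25]<110)
        k,l,s,ce=cv2.connectedComponentsWithStats(m); i=l[v,u] or 1
        x,y,w,h,a=s[i]; print(n,nm,'bbox',x,y,w,h,a,'centre',onz(n,x+w/2-.5,y+h/2-.5,c[2]).round(4), onz(n,*ce[i],c[2]).round(4))
    X,Y,Z=P[...,0],P[...,1],P[...,2]
    m=(D>0)&(X>.53)&(X<.68)&(Y>.155)&(Y<.42)&(Z>.012)&(Z<.03)
    r=cv2.minAreaRect(P[m][:,:2].astype(np.float32)*1000); print('tray',m.sum(),r)
    m=(D>0)&(X>.3)&(X<.52)&(Y>.17)&(Y<.25)&(Z>.012)&(Z<.05)
    q=P[m]; r=cv2.minAreaRect(q[:,:2].astype(np.float32)*1000); print('scanner',r)
    hd=q[q[:,0]<.39]; ta=q[q[:,0]>.43]; print('x ext',np.percentile(q[:,0],[1,99]),'head y',hd[:,1].min(),hd[:,1].max(),'tail y',ta[:,1].min(),ta[:,1].max(), 'head',hd.mean(0),'tail',ta.mean(0))
    # bystander heights
E
python3 m2.py
```

```text
bar top [0.62565791 0.02493547 0.208     ]
side jar bbox 325 147 23 21 371 centre [ 0.7501 -0.1238  0.123 ] [ 0.7501 -0.1244  0.123 ]
side box bbox 295 134 26 26 416 centre [ 0.7599 -0.0196  0.118 ] [ 0.7607 -0.0193  0.118 ]
tray 258 ((609.9381103515625, 291.75396728515625), (112.85517883300781, 221.60321044921875), 1.2414907217025757)
scanner ((422.6892395019531, 204.69625854492188), (48.881343841552734, 168.42074584960938), 88.76714324951172)
x ext [0.33995078 0.50273557] head y 0.18156941027355075 0.2307681548504427 tail y 0.1929500320308539 0.22514492081304124 head [0.36355974 0.20491026 0.03055007] tail [0.46686724 0.20834912 0.02634028]
top jar bbox 290 122 20 20 310 centre [ 0.7519 -0.1222  0.123 ] [ 0.7509 -0.1225  0.123 ]
top box bbox 262 120 20 20 354 centre [ 0.7624 -0.0181  0.118 ] [ 0.7607 -0.0176  0.118 ]
tray 228 ((607.9284057617188, 290.52459716796875), (110.39984893798828, 220.2218475341797), 1.3301047086715698)
scanner ((421.191650390625, 205.02845764160156), (164.95071411132812, 50.43246841430664), 0.2836412787437439)
x ext [0.33944096 0.50314124] head y 0.17944138226345083 0.22993747323333977 tail y 0.19296749003619448 0.22184117330855493 head [0.36426695 0.20423845 0.03078253] tail [0.46708584 0.20716973 0.02633617]
```

```bash
python3 - <<'E'
from h import *
print(onz('top',262.2,172,.208))
for n in ('side','top'):
    D=np.load(n+'0.npz')['D'];P=cloud(n,D);X,Y,Z=np.moveaxis(P,-1,0)
    m=(D>0)&(X>.5)&(X<.632)&(Y>-.04)&(Y<.08)&(Z>.06)&(Z<.225)
    q=P[m]; q=q[np.argsort(q[:,0])]; print(n,len(q)); print(np.round(q[:30],3).tolist())
    # door plane: points z>.1 x<.65
    m=(D>0)&(X>.55)&(X<.66)&(Y>-.2)&(Y<.06)&(Z>.203)&(Z<.2145)
    for y in np.arange(-.2,.06,.04):
        k=m&(abs(Y-y)<.01); print(round(y,2),np.round(X[k].min(),3) if k.any() else None,end=' ')
    print()
E
```

```text
[0.59070275 0.02358499 0.208     ]
side 81
[[0.587, 0.023, 0.201], [0.587, 0.024, 0.141], [0.588, 0.022, 0.1], [0.588, 0.026, 0.106], [0.588, 0.023, 0.109], [0.588, 0.025, 0.074], [0.588, 0.027, 0.126], [0.588, 0.022, 0.088], [0.588, 0.026, 0.177], [0.588, 0.027, 0.195], [0.588, 0.022, 0.17], [0.588, 0.021, 0.141], [0.589, 0.024, 0.128], [0.589, 0.022, 0.16], [0.589, 0.023, 0.178], [0.589, 0.023, 0.187], [0.589, 0.026, 0.093], [0.589, 0.027, 0.114], [0.589, 0.021, 0.15], [0.589, 0.026, 0.166], [0.589, 0.028, 0.134], [0.589, 0.025, 0.156], [0.589, 0.025, 0.146], [0.589, 0.022, 0.074], [0.589, 0.026, 0.183], [0.589, 0.027, 0.201], [0.589, 0.02, 0.119], [0.589, 0.028, 0.142], [0.589, 0.024, 0.115], [0.59, 0.026, 0.08]]
-0.2 0.641 -0.16 0.64 -0.12 0.637 -0.08 0.637 -0.04 0.636 0.0 0.633 0.04 0.631 
top 68
[[0.586, 0.021, 0.102], [0.587, 0.023, 0.158], [0.587, 0.024, 0.097], [0.587, 0.024, 0.185], [0.587, 0.022, 0.127], [0.587, 0.025, 0.125], [0.587, 0.02, 0.182], [0.587, 0.026, 0.153], [0.588, 0.021, 0.202], [0.588, 0.019, 0.146], [0.588, 0.024, 0.202], [0.589, 0.027, 0.081], [0.589, 0.027, 0.17], [0.589, 0.028, 0.109], [0.591, 0.024, 0.205], [0.591, 0.021, 0.205], [0.591, 0.029, 0.12], [0.591, 0.017, 0.201], [0.591, 0.028, 0.203], [0.594, 0.024, 0.208], [0.594, 0.021, 0.207], [0.595, 0.027, 0.201], [0.602, 0.019, 0.178], [0.603, 0.023, 0.172], [0.603, 0.026, 0.171], [0.606, 0.026, 0.178], [0.606, 0.019, 0.174], [0.606, 0.023, 0.173], [0.61, 0.026, 0.174], [0.61, 0.023, 0.173]]
-0.2 0.642 -0.16 0.64 -0.12 0.637 -0.08 0.637 -0.04 0.635 0.0 0.633 0.04 0.632
```

```bash
cat >> h.py <<'E'
def tool(psi): return R.from_euler('z',psi)*R.from_quat([1,0,0,0])   # pointing down, tool x at yaw psi
def rel(*wps):
    s=state(); q=s['tool_rot']; C=R.from_quat([q[1],q[2],q[3],q[0]]); p=s['tool_pos']
    print('t',round(s['time'],2),'tcp',p.round(4),'q',s['joint_pos'].round(2))
    for pos,psi in wps:
        T=C.inv()*tool(psi)
        print((C.inv().apply(np.array(pos)-p)/.025).round(2).tolist(),(T.as_rotvec()/np.radians(8)).round(2).tolist())
E
python3 -c "
from h import *
rel(((.3,-.4,.33),.8),((.593,.0235,.30),1.61))"
```

```text
t 0.1 tcp [ 0.1827 -0.5971  0.2001] q [-1.39  0.05  1.61  0.    1.48 -0.12]
[6.79, -6.17, -5.18] [-0.01, -0.0, -3.6]
[22.96, -18.94, -3.96] [-0.01, -0.01, -9.41]
```

Emit:
jog_arm([
  [[3, -2.5, -4], [0, 0, -2], 32],
  [[6, -5, -5], [0, 0, -3.5], 32],
  [[8, -6.6, -5], [0, 0, -4.5], 32],
  [[10, -8.2, -5], [0, 0, -5.5], 32],
  [[12, -9.9, -5], [0, 0, -6.5], 32],
  [[14, -11.5, -5], [0, 0, -7.5], 32],
  [[16, -13.2, -5], [0, 0, -8.5], 32],
  [[18, -14.8, -5], [0, 0, -9.4], 32],
])

```text
time: 1.1
tool_pos: [0.4426, -0.2047, 0.3227]
tool_rot: [0.0, 0.692, 0.722, 0.0]
contact_force: [0.0, 0.2, -0.6]
gripper_width: 0.318
grasp_force: 0.0
```

```bash
python3 -c "
from h import *
rel(((.593,.0235,.30),1.61),((.593,.0235,.184),1.61))"
```

```text
t 1.1 tcp [ 0.4426 -0.2047  0.3227] q [-0.59 -0.32  1.75 -0.    1.71 -0.63]
[8.87, 6.4, 0.91] [0.0, 0.0, 0.02]
[8.87, 6.4, 5.55] [0.0, 0.0, 0.02]
```

Emit:
jog_arm([
  [[3, 2, 0], [0, 0, 0], 32],
  [[5.5, 4, 0.3], [0, 0, 0], 32],
  [[7.5, 5.4, 0.6], [0, 0, 0], 32],
  [[8.6, 6.2, 0.9], [0, 0, 0], 32],
  [[8.8, 6.3, 0.9], [0, 0, 0], 32],
  [[8.8, 6.3, 0.9], [0, 0, 0], 32],
])

```text
time: 1.85
tool_pos: [0.5907, 0.02, 0.2993]
tool_rot: [-0.001, 0.693, 0.721, -0.001]
contact_force: [-0.7, -0.8, 0.1]
gripper_width: 0.318
grasp_force: 0.0
```

```bash
python3 -c "
from h import *
rel(((.593,.0235,.30),1.61),((.593,.0235,.184),1.61))"
```

```text
t 1.85 tcp [0.5907 0.02   0.2993] q [-0.09 -0.07  1.57 -0.    1.64 -0.13]
[0.13, 0.1, -0.03] [-0.02, 0.0, 0.01]
[0.14, 0.11, 4.61] [-0.02, 0.0, 0.01]
```

Descend around the bar and close loosely. I'll check for contact before pulling.

Emit:
jog_arm([
  [[0.15, 0.1, 1], [0, 0, 0], 32],
  [[0.15, 0.1, 2.5], [0, 0, 0], 32],
  [[0.15, 0.1, 3.8], [0, 0, 0], 32],
  [[0.15, 0.1, 4.6], [0, 0, 0], 32],
  [[0.15, 0.1, 4.6], [0, 0, 0], 20],
  [[0.15, 0.1, 4.6], [0, 0, 0], 20],
])

```text
time: 2.6
tool_pos: [0.5941, 0.0225, 0.1873]
tool_rot: [0.001, 0.694, 0.72, 0.001]
contact_force: [-0.1, 0.2, 0.5]
gripper_width: 0.198
grasp_force: 0.0
```

```bash
cat > arc.py <<'E'
from h import *
import sys
H=np.array([.6545,-.202])
def bar(phi): c,s=np.cos(phi),np.sin(phi); return H+np.array([[c,-s],[s,c]])@[-.052,.228]
if __name__=='__main__':
    z=float(sys.argv[1]); rel(*[((*bar(float(a)),z),float(a)+np.pi/2) for a in sys.argv[2:]])
E
python3 arc.py .184 .04 .12 .25 .4 .55 .7 .85 1.0 1.1
```

```text
t 2.6 tcp [0.5941 0.0225 0.1873] q [-0.09 -0.01  1.7  -0.    1.45 -0.13]
[0.05, -0.02, 0.13] [0.02, 0.0, -0.02]
[-0.15, -0.75, 0.13] [0.02, 0.0, -0.59]
[-0.59, -1.88, 0.13] [0.02, 0.01, -1.52]
[-1.27, -3.1, 0.12] [0.02, 0.01, -2.59]
[-2.14, -4.21, 0.12] [0.02, 0.01, -3.67]
[-3.15, -5.17, 0.12] [0.02, 0.01, -4.74]
[-4.3, -5.97, 0.12] [0.02, 0.01, -5.82]
[-5.56, -6.6, 0.11] [0.02, 0.01, -6.89]
[-6.44, -6.9, 0.11] [0.02, 0.01, -7.61]
```

Emit:
jog_arm([
  [[-0.15, -0.75, 0.1], [0, 0, -0.6], 20],
  [[-0.6, -1.9, 0.1], [0, 0, -1.5], 20],
  [[-1.25, -3.1, 0.1], [0, 0, -2.6], 20],
  [[-2.15, -4.2, 0.1], [0, 0, -3.65], 20],
  [[-3.15, -5.15, 0.1], [0, 0, -4.75], 20],
  [[-4.3, -5.95, 0.1], [0, 0, -5.8], 20],
  [[-5.55, -6.6, 0.1], [0, 0, -6.9], 20],
  [[-6.45, -6.9, 0.1], [0, 0, -7.6], 20],
])

```text
time: 3.6
tool_pos: [0.4274, -0.1464, 0.1854]
tool_rot: [0.002, 0.232, 0.973, -0.001]
contact_force: [0.8, 0.7, 0.5]
gripper_width: 0.202
grasp_force: 0.0
```

```bash
python3 arc.py .184 1.1 1.2 1.3 1.4 1.5 1.6 1.65
```

```text
t 3.6 tcp [ 0.4274 -0.1464  0.1854] q [-0.49 -0.38  2.02 -0.    1.49 -1.6 ]
[0.01, 0.06, 0.05] [-0.0, 0.03, 0.02]
[-0.24, -0.84, 0.06] [-0.0, 0.03, -0.7]
[-0.58, -1.71, 0.06] [-0.01, 0.03, -1.42]
[-1.0, -2.55, 0.06] [-0.01, 0.03, -2.13]
[-1.51, -3.33, 0.06] [-0.01, 0.03, -2.85]
[-2.09, -4.06, 0.06] [-0.01, 0.03, -3.56]
[-2.41, -4.41, 0.07] [-0.01, 0.03, -3.92]
```

Emit:
jog_arm([
  [[-0.6, -1.7, 0], [0, 0, -1.4], 20],
  [[-1.25, -3, 0], [0, 0, -2.5], 20],
  [[-1.8, -3.7, 0], [0, 0, -3.2], 20],
  [[-2.3, -4.3, 0], [0, 0, -3.8], 20],
  [[-2.4, -4.4, 0], [0, 0, -3.9], 20],
  [[-2.4, -4.4, 0], [0, 0, -3.9], 32],
  [[-2.4, -4.4, -2], [0, 0, -3.9], 32],
  [[-2.4, -4.4, -5], [0, 0, -3.9], 32],
])

```text
time: 4.6
tool_pos: [0.4297, -0.2683, 0.2951]
tool_rot: [-0.001, -0.037, 0.999, 0.001]
contact_force: [0.1, -0.1, 0.4]
gripper_width: 0.319
grasp_force: 0.0
```

```bash
python3 - <<'E'
from h import *
I,D=grab_frame('top'); J,E=grab_frame('side'); np.savez('top1.npz',I=I,D=D); np.savez('side1.npz',I=J,D=E)
P=cloud('top',D); X,Y,Z=np.moveaxis(P,-1,0)
m=(D>0)&(X>.38)&(X<.66)&(Y>-.33)&(Y<-.18)&(Z>.2)&(Z<.216)
for x in np.arange(.4,.65,.04):
    k=m&(abs(X-x)<.01); print(round(x,2),k.sum(),np.round(np.percentile(Y[k],[2,50,98]),3) if k.any() else None)
cv2.imwrite('pics/d.png',np.hstack([cv2.resize(I[90:240,220:370],(400,400),interpolation=cv2.INTER_CUBIC),cv2.resize(J[100:250,240:390],(400,400),interpolation=cv2.INTER_CUBIC)])[...,::-1])
# tool yaw for the scanner: tool x = scanner x (world -x); grip from head/tail line
hd=np.array([.364,.2046]);ta=np.array([.467,.2078]);d=hd-ta;yaw=np.arctan2(d[1],d[0])%(2*np.pi);print('scanner yaw',yaw)
rel(((.42,.206,.16),yaw),((.42,.206,.1),yaw))
E
```

```text
0.4 0 None
0.44 0 None
0.48 0 None
0.52 0 None
0.56 0 None
0.6 0 None
0.64 22 [-0.199 -0.191 -0.181]
scanner yaw 3.1726506247524253
t 4.7 tcp [ 0.4332 -0.2712  0.3051] q [-0.71 -0.27  1.74  0.    1.66 -2.35]
[-0.81, 19.14, 5.61] [-0.07, 0.08, 0.3]
[-0.79, 19.16, 8.01] [-0.07, 0.08, 0.3]
```

View pics/d.png

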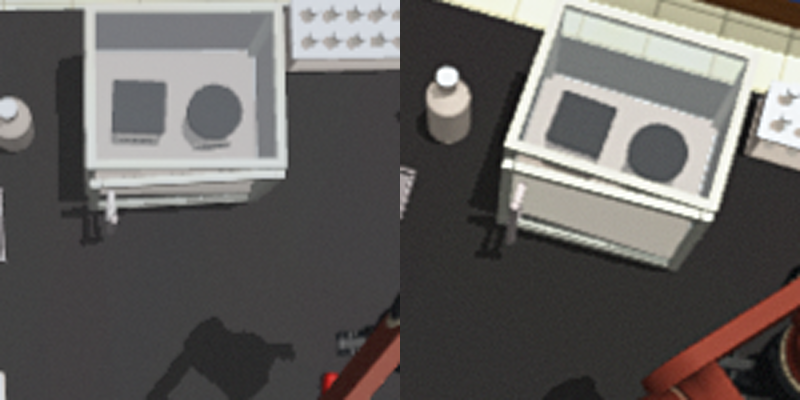

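The crops show the door still shut, with the handle at (110,205) in the left crop, so the fingers missed the bar. I'll re-measure the bar and retry with a firm grip that I can check.

```bash
python3 - <<'E'
from h import *
for n in ('side','top'):
    D=np.load(n+'1.npz')['D'];P=cloud(n,D);X,Y,Z=np.moveaxis(P,-1,0)
    m=(D>0)&(X>.5)&(X<.60)&(Y>-.04)&(Y<.08)&(Z>.06)&(Z<.225)
    q=P[m]; print(n,len(q),q.min(0).round(3),q.max(0).round(3),np.median(q,0).round(3))
    m=(D>0)&(X>.55)&(X<.66)&(Y>-.2)&(Y<.06)&(Z>.203)&(Z<.2145)
    for y in np.arange(-.2,.06,.04):
        k=m&(abs(Y-y)<.01); print(round(y,2),np.round(X[k].min(),3) if k.any() else None,end=' ')
    print()
rel(((.56,.02,.28),1.61),((.593,.0235,.25),1.61))
E
```

```text
side 55 [0.587 0.018 0.071] [0.596 0.03  0.208] [0.59  0.023 0.156]
-0.2 0.641 -0.16 0.64 -0.12 0.638 -0.08 0.637 -0.04 0.636 0.0 0.633 0.04 0.633 
top 23 [0.586 0.017 0.082] [0.595 0.029 0.205] [0.588 0.024 0.186]
-0.2 0.64 -0.16 0.639 -0.12 0.638 -0.08 0.637 -0.04 0.635 0.0 0.633 0.04 0.632 
t 4.7 tcp [ 0.4332 -0.2712  0.3051] q [-0.71 -0.27  1.74  0.    1.66 -2.35]
[-5.9, 11.26, 0.95] [0.0, 0.12, 11.5]
[-7.22, 11.31, 2.16] [0.0, 0.12, 11.5]
```

Emit:
jog_arm([
  [[-0.5, 2, 0], [0, 0, 1.3], 100],
  [[-1.5, 4, 0], [0, 0, 2.6], 100],
  [[-2.5, 6, 0], [0, 0, 3.9], 100],
  [[-3.5, 8, 0], [0, 0, 5.2], 100],
  [[-4.5, 9.5, 0], [0, 0, 6.5], 100],
  [[-5.5, 10.5, 0], [0, 0, 7.8], 100],
  [[-6.5, 11, 0], [0, 0, 9.1], 100],
  [[-7, 11.3, 0], [0, 0, 10.4], 100],
])

```text
time: 5.7
tool_pos: [0.5848, 0.0266, 0.2954]
tool_rot: [0.0, 0.626, 0.78, 0.0]
contact_force: [-0.8, -0.2, -0.9]
gripper_width: 1.003
grasp_force: 0.0
```

```bash
python3 -c "
from h import *
rel(((.593,.0235,.28),.04),((.593,.0235,.162),.04))"
```

```text
t 5.7 tcp [0.5848 0.0266 0.2954] q [-0.08 -0.08  1.59  0.    1.63 -0.3 ]
[-0.19, 0.29, 0.62] [0.0, -0.0, 12.52]
[-0.19, 0.29, 5.34] [0.0, -0.0, 12.52]
```

Emit:
jog_arm([
  [[-0.15, 0.2, 0.3], [0, 0, 1.3], 100],
  [[-0.15, 0.2, 0.3], [0, 0, 3.8], 100],
  [[-0.15, 0.2, 0.3], [0, 0, 6.2], 100],
  [[-0.15, 0.2, 0.3], [0, 0, 8.6], 100],
  [[-0.15, 0.2, 0.3], [0, 0, 11], 100],
  [[-0.15, 0.2, 0.3], [0, 0, 12.4], 100],
  [[-0.15, 0.2, 0.3], [0, 0, 12.4], 100],
  [[-0.15, 0.2, 0.3], [0, 0, 12.4], 100],
])

```text
time: 6.7
tool_pos: [0.5897, 0.023, 0.2883]
tool_rot: [0.0, 0.989, 0.146, 0.0]
contact_force: [-0.7, -0.5, -0.2]
gripper_width: 1.0
grasp_force: 0.0
```

```bash
python3 -c "
from h import *
rel(((.593,.0235,.28),.04),((.593,.0235,.162),.04))"
```

```text
t 6.7 tcp [0.5897 0.023  0.2883] q [-0.09 -0.07  1.59  0.    1.62  1.19]
[0.13, 0.02, 0.33] [0.0, -0.01, 1.81]
[0.13, 0.02, 5.05] [0.0, -0.01, 1.81]
```

Emit:
jog_arm([
  [[0.1, 0, 0.3], [0, 0, 1.2], 100],
  [[0.1, 0, 1.5], [0, 0, 1.8], 100],
  [[0.1, 0, 3], [0, 0, 1.8], 100],
  [[0.1, 0, 4.4], [0, 0, 1.8], 100],
  [[0.1, 0, 5.1], [0, 0, 1.8], 100],
  [[0.1, 0, 5.1], [0, 0, 1.8], 0],
  [[0.1, 0, 5.1], [0, 0, 1.8], 0],
  [[0.1, 0, 5.1], [0, 0, 1.8], 0],
])

```text
time: 7.7
tool_pos: [0.5937, 0.0228, 0.1625]
tool_rot: [0.0, 1.0, 0.024, 0.002]
contact_force: [-0.5, 0.4, -0.3]
gripper_width: 0.381
grasp_force: 0.0
```

Emit:
jog_arm([
  [[0, 0, 0], [0, 0, 0], 0],
  [[0, 0, 0], [0, 0, 0], 0],
  [[0, 0, 0], [0, 0, 0], 0],
])

```text
time: 8.07
tool_pos: [0.5931, 0.0235, 0.1618]
tool_rot: [-0.001, 1.0, 0.024, 0.001]
contact_force: [-1.4, 3.6, 5.0]
gripper_width: 0.1
grasp_force: 58.8
```

```bash
sed -i 's/float(a)+np.pi\/2)/float(a))/' arc.py; python3 arc.py .162 .04 .08 .16 .26 .38 .5 .62 .74 .84
```

```text
t 8.07 tcp [0.5931 0.0235 0.1618] q [-0.09  0.    1.73  0.    1.41  1.44]
[0.01, -0.01, -0.01] [-0.01, -0.01, 0.05]
[-0.35, 0.08, -0.01] [-0.01, -0.01, -0.23]
[-1.07, 0.3, -0.01] [-0.01, -0.01, -0.81]
[-1.93, 0.65, -0.01] [-0.01, -0.01, -1.52]
[-2.92, 1.19, -0.02] [-0.01, -0.02, -2.38]
[-3.83, 1.84, -0.02] [-0.01, -0.02, -3.24]
[-4.66, 2.59, -0.02] [-0.0, -0.02, -4.1]
[-5.4, 3.44, -0.02] [-0.0, -0.02, -4.96]
[-5.93, 4.21, -0.03] [-0.0, -0.02, -5.68]
```

Firm grip on the bar (58.8 N). Pulling the arc now.

Emit:
jog_arm([
  [[-0.35, 0.1, 0], [0, 0, -0.25], 0],
  [[-1.05, 0.3, 0], [0, 0, -0.8], 0],
  [[-1.95, 0.65, 0], [0, 0, -1.5], 0],
  [[-2.9, 1.2, 0], [0, 0, -2.4], 0],
  [[-3.85, 1.85, 0], [0, 0, -3.25], 0],
  [[-4.65, 2.6, 0], [0, 0, -4.1], 0],
  [[-5.4, 3.45, 0], [0, 0, -4.95], 0],
  [[-5.95, 4.2, 0], [0, 0, -5.7], 0],
])

```text
time: 9.07
tool_pos: [0.4496, -0.0907, 0.1618]
tool_rot: [0.002, 0.912, 0.411, 0.001]
contact_force: [5.4, -2.8, 1.5]
gripper_width: 0.101
grasp_force: 58.9
```

```bash
python3 arc.py .162 .84 .96 1.08 1.2 1.32 1.44 1.54 1.62 1.65
```

```text
t 9.07 tcp [ 0.4496 -0.0907  0.1618] q [-0.36 -0.34  2.03 -0.    1.45  0.36]
[0.08, -0.04, -0.01] [0.04, -0.0, 0.05]
[-1.0, 0.26, -0.01] [0.04, -0.0, -0.81]
[-2.04, 0.7, -0.01] [0.04, -0.0, -1.67]
[-3.01, 1.25, -0.0] [0.04, 0.0, -2.53]
[-3.91, 1.92, -0.0] [0.04, 0.0, -3.39]
[-4.73, 2.69, 0.0] [0.04, 0.01, -4.25]
[-5.33, 3.41, 0.01] [0.04, 0.01, -4.97]
[-5.76, 4.02, 0.01] [0.04, 0.01, -5.54]
[-5.91, 4.26, 0.01] [0.04, 0.01, -5.76]
```

Emit:
jog_arm([
  [[-1, 0.3, 0], [0, 0, -0.8], 0],
  [[-2, 0.7, 0], [0, 0, -1.65], 0],
  [[-3, 1.25, 0], [0, 0, -2.55], 0],
  [[-3.9, 1.9, 0], [0, 0, -3.4], 0],
  [[-4.75, 2.7, 0], [0, 0, -4.25], 0],
  [[-5.35, 3.4, 0], [0, 0, -4.95], 0],
  [[-5.75, 4, 0], [0, 0, -5.55], 0],
  [[-5.9, 4.25, 0], [0, 0, -5.75], 0],
])

```text
time: 10.07
tool_pos: [0.4317, -0.2713, 0.1618]
tool_rot: [0.002, 0.68, 0.733, 0.001]
contact_force: [3.7, 1.4, 4.4]
gripper_width: 0.104
grasp_force: 59.6
```

Emit:
jog_arm([
  [[0, 0, 0], [0, 0, 0], 0],
  [[0, 0, 0], [0, 0, 0], 60],
  [[0, 0, 0], [0, 0, 0], 60],
  [[0, 0, 0], [0, 0, 0], 60],
  [[0, 0, -2], [0, 0, 0], 60],
  [[0, 0, -4.5], [0, 0, 0], 60],
])

```text
time: 10.82
tool_pos: [0.4287, -0.269, 0.2717]
tool_rot: [-0.003, 0.68, 0.733, -0.0]
contact_force: [0.1, -0.2, 0.6]
gripper_width: 0.605
grasp_force: 0.0
```

```bash
python3 - <<'E'
from h import *
I,D=grab_frame('top'); J,E=grab_frame('side'); np.savez('top2.npz',I=I,D=D); np.savez('side2.npz',I=J,D=E)
for n,d in (('top',D),('side',E)):
    P=cloud(n,d); X,Y,Z=np.moveaxis(P,-1,0); m=(d>0)&(X>.36)&(X<.66)&(Y>-.35)&(Y<-.15)&(Z>.2)&(Z<.216)
    for x in np.arange(.4,.65,.06):
        k=m&(abs(X-x)<.01); print(round(x,2),k.sum(),np.round(np.percentile(Y[k],[2,50,98]),3) if k.any() else None)
cv2.imwrite('pics/e.png',np.hstack([cv2.resize(I[90:240,220:370],(400,400),interpolation=cv2.INTER_CUBIC),cv2.resize(J[100:250,240:390],(400,400),interpolation=cv2.INTER_CUBIC)])[...,::-1])
rel(((.42,.206,.2),3.17),((.42,.206,.2),.03))
E
```

```text
0.4 12 [-0.228 -0.223 -0.218]
0.46 25 [-0.227 -0.22  -0.215]
0.52 20 [-0.223 -0.217 -0.212]
0.58 24 [-0.218 -0.212 -0.207]
0.64 24 [-0.216 -0.208 -0.203]
0.4 0 None
0.46 0 None
0.52 26 [-0.223 -0.216 -0.21 ]
0.58 28 [-0.218 -0.211 -0.206]
0.64 28 [-0.214 -0.207 -0.202]
t 10.93 tcp [ 0.4325 -0.2721  0.2817] q [-0.71 -0.27  1.78 -0.    1.62 -0.78]
[19.14, 0.9, 3.08] [-0.0, 0.11, -10.92]
[19.14, 0.9, 3.08] [0.11, 0.0, 11.57]
```

View pics/e.png

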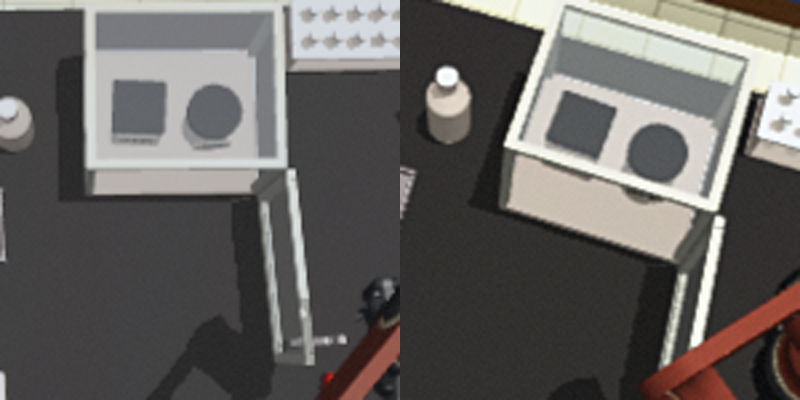

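Emit:
jog_arm([
  [[2, 0, 0], [0, 0, -1.3], 60],
  [[4.5, 0.1, 0], [0, 0, -2.6], 60],
  [[7, 0.3, 0], [0, 0, -3.9], 60],
  [[9.5, 0.4, 0.5], [0, 0, -5.2], 60],
  [[12, 0.5, 1], [0, 0, -6.5], 60],
  [[14.5, 0.6, 1.5], [0, 0, -7.8], 60],
  [[17, 0.7, 2], [0, 0, -9.1], 60],
  [[19, 0.8, 2.5], [0, 0, -10.4], 60],
])

```text
time: 11.92
tool_pos: [0.4137, 0.2073, 0.2096]
tool_rot: [0.0, 0.018, 1.0, -0.0]
contact_force: [0.7, -0.6, 0.1]
gripper_width: 0.602
grasp_force: 0.0
```

```bash
python3 -c "
from h import *
rel(((.425,.206,.1),3.17),((.425,.206,.004),3.17))"
```

```text
t 11.93 tcp [0.4137 0.2073 0.2096] q [ 0.3  -0.36  1.97 -0.    1.53 -1.23]
[-0.45, -0.03, 4.39] [-0.0, 0.0, -0.47]
[-0.45, -0.03, 8.23] [-0.0, 0.0, -0.47]
```

Emit:
jog_arm([
  [[-0.5, 0, 2], [0, 0, -0.45], 60],
  [[-0.5, 0, 4], [0, 0, -0.45], 60],
  [[-0.5, 0, 6], [0, 0, -0.45], 60],
  [[-0.5, 0, 7.4], [0, 0, -0.45], 60],
  [[-0.5, 0, 8.2], [0, 0, -0.45], 60],
  [[-0.5, 0, 8.2], [0, 0, -0.45], 60],
  [[-0.5, 0, 8.2], [0, 0, -0.45], 0],
  [[-0.5, 0, 8.2], [0, 0, -0.45], 0],
])

```text
time: 12.92
tool_pos: [0.428, 0.2051, 0.0068]
tool_rot: [0.001, -0.01, 1.0, 0.0]
contact_force: [-0.2, 0.7, 0.2]
gripper_width: 0.179
grasp_force: 0.0
```

Emit:
jog_arm([
  [[0, 0, 0], [0, 0, 0], 0],
  [[0, 0, 0], [0, 0, 0], 0],
  [[0, 0, -0.5], [0, 0, 0], 0],
  [[0, 0, -1], [0, 0, 0], 0],
])

```text
time: 13.42
tool_pos: [0.4271, 0.2048, 0.0315]
tool_rot: [0.0, -0.01, 1.0, 0.0]
contact_force: [0.4, 0.2, -0.1]
gripper_width: 0.003
grasp_force: 0.0
```

```bash
python3 -c "
from h import *
rel(((.42,.05,.20),1.6),((.5,-.126,.2),0),((.525,-.126,.053),0))"
```

```text
t 13.43 tcp [0.4271 0.2048 0.0315] q [ 0.29 -0.14  2.1  -0.    1.18 -1.3 ]
[0.4, -6.19, -6.74] [0.0, 0.0, 11.18]
[-2.66, -13.29, -6.74] [-0.01, 0.0, -22.36]
[-3.66, -13.31, -0.86] [-0.01, 0.0, -22.36]
```

```bash
python3 - <<'E'
from h import *
I,D=grab_frame('top'); J,E=grab_frame('side'); np.savez('top3.npz',I=I,D=D); np.savez('side3.npz',I=J,D=E)
cv2.imwrite('pics/f.png',np.hstack([cv2.resize(I[160:300,150:290],(400,400),interpolation=cv2.INTER_CUBIC),cv2.resize(J[150:290,150:290],(400,400),interpolation=cv2.INTER_CUBIC)])[...,::-1])
s=state();print(s['tool_pos'],s['gripper_width'])
for n in('top','side'): print(n,proj(n,s['tool_pos']))
E
```

```text
[0.42874253 0.20533549 0.03292067] 0.005890536796657138
top (np.float64(214.86623153174705), np.float64(220.0021445967637))
side (np.float64(216.9589716852524), np.float64(220.21696562701374))
```

View pics/f.png

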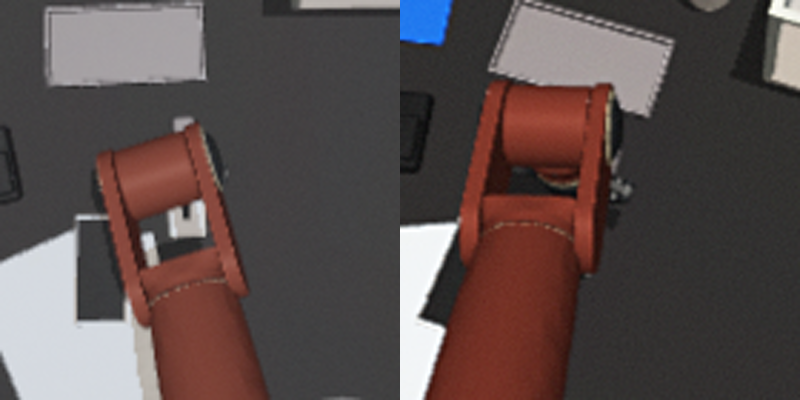

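The scanner is untouched: its head is at (187,220) in the left crop and the fingers show at (620,185) in the right one. The fingers seem to sit higher than the reported TCP, so I'll check that with depth.

```bash
python3 - <<'E'
from h import *
D=np.load('side3.npz')['D'];P=cloud('side',D)
I=np.load('side3.npz')['I']
for v in range(204,226,2):
    print(v,[ (u,P[v,u].round(3).tolist()) for u in range(222,234,2) if D[v,u]>0 and P[v,u,2]>.01])
D=np.load('top3.npz')['D'];P=cloud('top',D)
m=(D>0)&(np.hypot(P[...,0]-.429,P[...,1]-.205)<.08)&(P[...,2]>.036)&(P[...,2]<.16)
print(P[m][np.argsort(P[m][:,2])][:25].round(3).tolist())
E
```

```text
204 [(222, [0.414, 0.142, 0.358]), (224, [0.418, 0.139, 0.348]), (226, [0.497, 0.197, 0.023])]
206 [(222, [0.41, 0.141, 0.353]), (224, [0.419, 0.143, 0.32]), (226, [0.492, 0.197, 0.015])]
208 [(222, [0.406, 0.14, 0.348]), (224, [0.48, 0.199, 0.026])]
210 [(222, [0.402, 0.14, 0.343]), (224, [0.473, 0.196, 0.026])]
212 [(222, [0.397, 0.138, 0.343]), (224, [0.433, 0.164, 0.179])]
214 [(222, [0.392, 0.137, 0.339]), (224, [0.43, 0.164, 0.168]), (226, [0.431, 0.158, 0.169]), (228, [0.436, 0.154, 0.156]), (230, [0.438, 0.148, 0.158])]
216 [(222, [0.388, 0.135, 0.336]), (224, [0.424, 0.162, 0.166]), (226, [0.427, 0.157, 0.16]), (228, [0.43, 0.152, 0.156]), (230, [0.432, 0.146, 0.156])]
218 [(222, [0.384, 0.134, 0.33]), (224, [0.42, 0.162, 0.154]), (226, [0.423, 0.156, 0.152]), (228, [0.424, 0.15, 0.156]), (230, [0.427, 0.144, 0.152])]
220 [(222, [0.378, 0.132, 0.334]), (224, [0.417, 0.162, 0.14]), (226, [0.416, 0.154, 0.154]), (228, [0.418, 0.148, 0.155])]
222 []
224 []
[[0.367, 0.205, 0.036], [0.375, 0.213, 0.036], [0.351, 0.194, 0.036], [0.367, 0.209, 0.036], [0.367, 0.217, 0.037], [0.382, 0.193, 0.037], [0.363, 0.209, 0.037], [0.375, 0.209, 0.037], [0.363, 0.186, 0.037], [0.367, 0.221, 0.037], [0.379, 0.22, 0.038], [0.378, 0.189, 0.038], [0.356, 0.209, 0.038], [0.378, 0.185, 0.039], [0.375, 0.201, 0.039], [0.352, 0.205, 0.039], [0.371, 0.209, 0.039], [0.435, 0.144, 0.148], [0.438, 0.147, 0.149], [0.413, 0.148, 0.15], [0.431, 0.144, 0.152], [0.427, 0.144, 0.154], [0.417, 0.144, 0.156], [0.424, 0.143, 0.157], [0.435, 0.147, 0.158]]
```

Emit:
jog_arm([
  [[0, 0, -0.8], [0, 0, 0], 60],
  [[0, 0, -1], [0, 0, 0], 60],
  [[0, 0, -1], [0, 0, 0], 60],
  [[0, 0, 0], [0, 0, 0], 60],
  [[0, 0, 1], [0, 0, 0], 60],
  [[0, 0, 1.4], [0, 0, 0], 60],
  [[0, 0, 1.7], [0, 0, 0], 60],
  [[0, 0, 1.7], [0, 0, 0], 60],
])

```text
time: 14.52
tool_pos: [0.4268, 0.2047, -0.0123]
tool_rot: [-0.0, -0.01, 1.0, -0.0]
contact_force: [-0.4, -0.4, 0.2]
gripper_width: 0.597
grasp_force: 0.0
```

Emit:
jog_arm([
  [[0, 0, 0.25], [0, 0, 0], 60],
  [[0, 0, 0.35], [0, 0, 0], 60],
  [[0, 0, 0.35], [0, 0, 0], 60],
  [[0, 0, 0.35], [0, 0, 0], 60],
])

```text
time: 15.02
tool_pos: [0.427, 0.2048, -0.0207]
tool_rot: [0.0, -0.01, 1.0, 0.0]
contact_force: [0.1, 0.2, -0.1]
gripper_width: 0.598
grasp_force: 0.0
```

Emit:
jog_arm([
  [[0, 0, 0.1], [0, 0, 0], 60],
  [[0, 0, 0.2], [0, 0, 0], 60],
  [[0, 0, 0.3], [0, 0, 0], 60],
  [[0, 0, 0.3], [0, 0, 0], 60],
  [[0, 0, 0.3], [0, 0, 0], 60],
])

```text
time: 15.65
tool_pos: [0.4269, 0.2048, -0.0284]
tool_rot: [-0.0, -0.01, 1.0, -0.0]
contact_force: [-0.5, -0.7, -0.1]
gripper_width: 0.601
grasp_force: 0.0
```

Emit:
jog_arm([
  [[0, 0, 0], [0, 0, 0], 0],
  [[0, 0, 0], [0, 0, 0], 0],
  [[0, 0, 0], [0, 0, 0], 0],
  [[0, 0, 0], [0, 0, 0], 0],
  [[0, 0, 0], [0, 0, 0], 0],
])

```text
time: 16.27
tool_pos: [0.4274, 0.2049, -0.0279]
tool_rot: [0.0, -0.01, 1.0, 0.0]
contact_force: [0.1, 0.4, 4.1]
gripper_width: 0.34
grasp_force: 60.1
```

Emit:
jog_arm([
  [[0, 0, -1.5], [0, 0, 0], 0],
  [[0, 0, -3.5], [0, 0, 0.8], 0],
  [[0, -1, -5.5], [0, 0, 2], 0],
  [[0, -2.5, -7], [0, 0, 3.3], 0],
  [[0, -4, -8], [0, 0, 4.6], 0],
  [[-0.5, -5.5, -8], [0, 0, 5.9], 0],
  [[-1, -7, -8], [0, 0, 7.2], 0],
  [[-1.5, -8.5, -8], [0, 0, 8.5], 0],
])

```text
time: 17.27
tool_pos: [0.4677, -0.0082, 0.1703]
tool_rot: [-0.001, 0.554, 0.833, -0.001]
contact_force: [0.1, 0.6, -1.1]
gripper_width: 0.34
grasp_force: 60.0
```

```bash
python3 -c "
from h import *
rel(((.49,-.08,.17),-.15),((.51,-.096,.1),-.15),((.527,-.099,.021),-.15))"
```

```text
t 17.27 tcp [ 0.4677 -0.0082  0.1703] q [-0.18 -0.32  2.   -0.    1.46 -0.57]
[-2.99, -0.29, 0.01] [-0.02, 0.01, 15.17]
[-3.9, 0.21, 2.81] [-0.02, 0.01, 15.17]
[-4.27, 0.79, 5.97] [-0.02, 0.01, 15.17]
```

Emit:
jog_arm([
  [[-0.5, 0, 0], [0, 0, 1.3], 0],
  [[-1, 0, 0], [0, 0, 2.6], 0],
  [[-1.5, -0.1, 0], [0, 0, 3.9], 0],
  [[-2, -0.1, 0], [0, 0, 5.2], 0],
  [[-2.5, -0.2, 0], [0, 0, 6.5], 0],
  [[-3, -0.3, 0], [0, 0, 7.8], 0],
  [[-3, -0.3, 0], [0, 0, 9.1], 0],
  [[-3, -0.3, 0], [0, 0, 10.4], 0],
])

```text
time: 18.27
tool_pos: [0.4898, -0.0789, 0.1699]
tool_rot: [-0.001, 0.967, 0.255, -0.001]
contact_force: [0.1, -0.8, -2.7]
gripper_width: 0.338
grasp_force: 60.0
```

Emit:
jog_arm([
  [[0, 0, 0], [0, 0, 1.3], 0],
  [[0, 0, 0], [0, 0, 2.6], 0],
  [[0, 0, 0], [0, 0, 3.9], 0],
  [[0, 0, 0], [0, 0, 4.75], 0],
  [[0, 0, 0], [0, 0, 4.75], 0],
  [[0, 0, 0], [0, 0, 4.75], 0],
])

```text
time: 19.02
tool_pos: [0.4904, -0.0788, 0.1708]
tool_rot: [-0.0, 0.998, -0.07, -0.001]
contact_force: [1.1, -0.2, -1.6]
gripper_width: 0.34
grasp_force: 60.0
```

```bash
python3 - <<'E'
from h import *
I,D=grab_frame('top'); J,E=grab_frame('side')
rel(((.51,-.096,.1),-.15),((.527,-.099,.021),-.15))
s=state();p=s['tool_pos']
P=cloud('top',D);Q=cloud('side',E)
for n,C,d in (('top',P,D),('side',Q,E)):
    m=(d>0)&(C[...,0]>p[0]+.04)&(C[...,0]<p[0]+.12)&(abs(C[...,1]-p[1]+.01)<.06)&(C[...,2]>.15)&(C[...,2]<.26)
    q=C[m]; 
    if len(q)>5: print(n,len(q),cv2.minAreaRect(q[:,:2].astype(np.float32)*1000),'max x',q[:,0].max(),'z',np.percentile(q[:,2],[10,50,90]))
    for k in ('x','y'): pass
cv2.imwrite('pics/g.png',np.hstack([cv2.resize(I[90:240,200:350],(400,400),interpolation=cv2.INTER_CUBIC),cv2.resize(J[90:240,220:370],(400,400),interpolation=cv2.INTER_CUBIC)])[...,::-1])
E
```

```text
t 19.12 tcp [ 0.4907 -0.0789  0.1712] q [-0.31 -0.24  1.94 -0.    1.45  1.4 ]
[0.86, 0.57, 2.85] [-0.0, 0.01, 0.07]
[1.56, 0.6, 6.01] [-0.0, 0.01, 0.07]
top 23 ((569.568359375, -97.49087524414062), (35.510711669921875, 10.639601707458496), 76.11383056640625) max x 0.5765055706450062 z [0.22305395 0.2271216  0.23259395]
```

View pics/g.png

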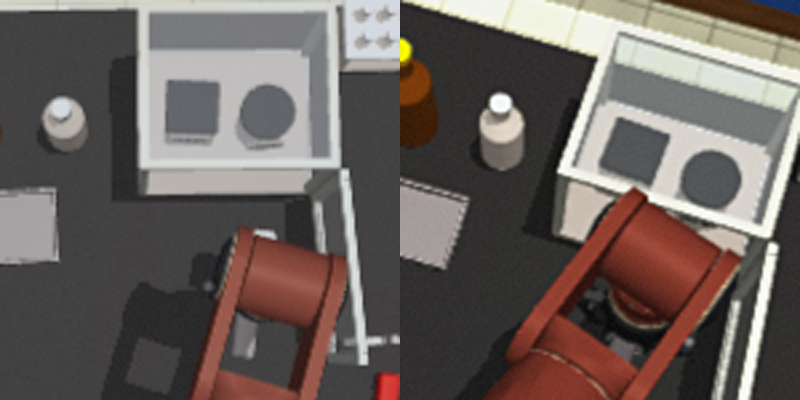

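Emit:
jog_arm([
  [[0.5, 0.3, 1.2], [0, 0, 0], 0],
  [[0.85, 0.55, 2.8], [0, 0, 0], 0],
  [[1.2, 0.6, 4.4], [0, 0, 0], 0],
  [[1.45, 0.6, 5.5], [0, 0, 0], 0],
  [[1.55, 0.6, 6], [0, 0, 0], 0],
  [[1.55, 0.6, 6], [0, 0, 0], 0],
  [[1.55, 0.6, 6], [0, 0, 0], 0],
  [[1.55, 0.6, 6], [0, 0, 0], 0],
])

```text
time: 20.12
tool_pos: [0.5283, -0.0996, 0.0232]
tool_rot: [0.0, 0.998, -0.071, 0.001]
contact_force: [0.3, 0.4, -1.7]
gripper_width: 0.338
grasp_force: 60.1
```

```bash
python3 - <<'E'
from h import *
I,D=grab_frame('top'); J,E=grab_frame('side')
s=state();p=s['tool_pos'];print(p)
P=cloud('top',D)
m=(D>0)&(P[...,0]>p[0]+.03)&(P[...,0]<p[0]+.12)&(abs(P[...,1]-p[1]+.01)<.06)&(P[...,2]>.04)&(P[...,2]<.12)
q=P[m]; print(len(q),cv2.minAreaRect(q[:,:2].astype(np.float32)*1000) if len(q)>5 else '',q.max(0),q.min(0))
cv2.imwrite('pics/i.png',np.hstack([cv2.resize(I[100:200,250:350],(400,400),interpolation=cv2.INTER_CUBIC),cv2.resize(J[100:200,280:380],(400,400),interpolation=cv2.INTER_CUBIC)])[...,::-1])
for n in('top','side'): print(n,proj(n,(.712,-.127,.065)),proj(n,(.712,-.127,.085)))
rel(((.527,-.099,.021),-.15))
E
```

```text
[ 0.52790393 -0.09945289  0.02276092]
10 ((607.35986328125, -122.48631286621094), (5.533923149108887, 22.609949111938477), 1.1458874940872192) [ 0.61030013 -0.11112826  0.08436428] [ 0.60470305 -0.13383174  0.07021744]
top (np.float64(298.9801738623763), np.float64(145.22565919941582)) (np.float64(299.69303817211966), np.float64(144.149361734107))
side (np.float64(331.07598815975376), np.float64(173.1143300310792)) (np.float64(332.0610985047887), np.float64(171.08342000420288))
t 20.23 tcp [ 0.5279 -0.0995  0.0228] q [-0.32  0.03  1.96  0.    1.16  1.39]
[-0.04, -0.01, 0.07] [0.0, -0.01, 0.06]
```

View pics/i.png

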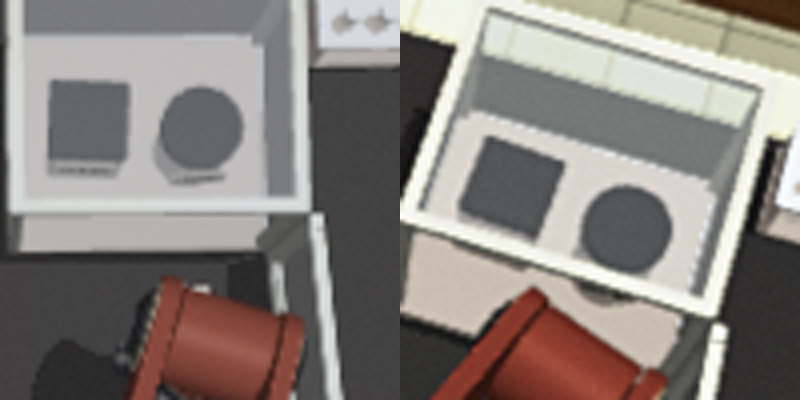

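The label's dark bars at (197,180) in the left crop match the predicted label pixel, so I'll hold still here.

Emit:
jog_arm([
  [[0, 0, 0], [0, 0, 0], 0],
  [[0, 0, 0], [0, 0, 0], 0],
  [[0, 0, 0], [0, 0, 0], 0],
  [[0, 0, 0], [0, 0, 0], 0],
  [[0, 0, 0], [0, 0, 0], 0],
  [[0, 0, 0], [0, 0, 0], 0],
  [[0, 0, 0], [0, 0, 0], 0],
  [[0, 0, 0], [0, 0, 0], 0],
])

```text
time: 21.22
tool_pos: [0.5272, -0.0992, 0.0216]
tool_rot: [-0.0, 0.998, -0.071, -0.0]
contact_force: [-0.3, 0.7, -2.6]
gripper_width: 0.34
grasp_force: 60.1
```

Emit:
jog_arm([
  [[0, 0, 0], [0, 0, 0], 0],
  [[0, 0, 0], [0, 0, 0], 0],
  [[0, 0, 0], [0, 0, 0], 0],
  [[0, 0, 0], [0, 0, 0], 0],
  [[0, 0, 0], [0, 0, 0], 0],
  [[0, 0, 0], [0, 0, 0], 0],
  [[0, 0, 0], [0, 0, 0], 0],
  [[0, 0, 0], [0, 0, 0], 0],
])

```text
time: 22.22
tool_pos: [0.5272, -0.0992, 0.0216]
tool_rot: [0.0, 0.998, -0.071, 0.0]
contact_force: [-0.2, 0.1, -1.9]
gripper_width: 0.338
grasp_force: 60.1
```

```bash
python3 -c "
from h import *
rel(((.47,-.09,.021),-.15),((.44,-.08,.15),-.15),((.5,.1,.17),1.0),((.609,.286,.12),1.594))"
```

```text
t 22.23 tcp [ 0.5272 -0.0992  0.0216] q [-0.32  0.03  1.96 -0.    1.16  1.39]
[-2.32, -0.04, 0.02] [0.0, -0.0, 0.06]
[-3.56, -0.27, -5.14] [0.0, -0.0, 0.06]
[-2.2, -7.74, -5.94] [0.0, -0.0, -8.18]
[1.07, -15.72, -3.94] [0.0, -0.0, -12.43]
```

Emit:
jog_arm([
  [[-1.5, 0, 0], [0, 0, 0], 0],
  [[-3, -0.1, -1], [0, 0, 0], 0],
  [[-3.5, -0.3, -3], [0, 0, 0], 0],
  [[-3.5, -0.8, -5], [0, 0, -0.8], 0],
  [[-3.5, -2, -6], [0, 0, -2], 0],
  [[-3.3, -3.5, -6], [0, 0, -3.3], 0],
  [[-3, -5, -6], [0, 0, -4.6], 0],
  [[-2.5, -6.5, -6], [0, 0, -5.9], 0],
])

```text
time: 23.22
tool_pos: [0.4884, 0.0716, 0.1719]
tool_rot: [0.0, 0.941, 0.337, 0.0]
contact_force: [0.8, -0.5, -1.6]
gripper_width: 0.336
grasp_force: 60.1
```

```bash
python3 -c "
from h import *
rel(((.609,.286,.12),1.594))"
```

```text
t 23.23 tcp [0.4884 0.0716 0.1719] q [-0.01 -0.25  1.94 -0.    1.45  0.88]
[9.17, -3.56, 2.08] [0.01, -0.0, -6.49]
```

Emit:
jog_arm([
  [[1.8, -0.7, 0], [0, 0, -1.3], 0],
  [[3.6, -1.4, 0], [0, 0, -2.6], 0],
  [[5.4, -2.1, 0.5], [0, 0, -3.9], 0],
  [[7.2, -2.8, 1], [0, 0, -5.2], 0],
  [[8.6, -3.3, 1.5], [0, 0, -6.2], 0],
  [[9.1, -3.5, 2], [0, 0, -6.5], 0],
  [[9.1, -3.5, 2], [0, 0, -6.5], 0],
  [[9.1, -3.5, 2], [0, 0, -6.5], 0],
])

```text
time: 24.22
tool_pos: [0.6094, 0.2808, 0.1219]
tool_rot: [0.0, 0.701, 0.713, -0.0]
contact_force: [0.9, -0.2, -1.3]
gripper_width: 0.333
grasp_force: 60.0
```

```bash
python3 -c "
from h import *
rel(((.609,.286,.02),1.594),((.609,.286,-.022),1.594))"
```

```text
t 24.23 tcp [0.6094 0.2808 0.1219] q [ 0.32  0.22  1.57 -0.    1.36  0.3 ]
[0.21, -0.01, 4.08] [-0.0, 0.0, -0.04]
[0.21, -0.01, 5.76] [-0.0, 0.0, -0.04]
```

Emit:
jog_arm([
  [[0.2, 0, 1.5], [0, 0, 0], 0],
  [[0.2, 0, 3], [0, 0, 0], 0],
  [[0.2, 0, 4.3], [0, 0, 0], 0],
  [[0.2, 0, 5.1], [0, 0, 0], 0],
  [[0.2, 0, 5.5], [0, 0, 0], 0],
  [[0.2, 0, 5.75], [0, 0, 0], 0],
  [[0.2, 0, 5.75], [0, 0, 0], 0],
  [[0.2, 0, 5.75], [0, 0, 0], 0],
])

```text
time: 25.22
tool_pos: [0.6104, 0.2872, -0.0209]
tool_rot: [0.0, 0.7, 0.714, 0.001]
contact_force: [0.1, -1.1, -1.6]
gripper_width: 0.338
grasp_force: 60.2
```

Emit:
jog_arm([
  [[0, 0, 0.06], [0, 0, 0], 0],
  [[0, 0, 0.06], [0, 0, 0], 0],
  [[0, 0, 0.06], [0, 0, 0], 52],
  [[0, 0, 0.06], [0, 0, 0], 52],
  [[0, 0, 0.06], [0, 0, 0], 52],
  [[0, 0, -1], [0, 0, 0], 52],
  [[0, 0, -3.5], [0, 0, 0], 52],
  [[0, 0, -6], [0, 0, 0], 52],
])

```text
time: 26.22
tool_pos: [0.6089, 0.2866, 0.1288]
tool_rot: [-0.0, 0.7, 0.714, -0.001]
contact_force: [0.6, -0.0, -0.1]
gripper_width: 0.522
grasp_force: 0.0
```

```bash
python3 arc.py .29 1.633; python3 arc.py .162 1.633
```

```text
t 26.23 tcp [0.6089 0.2866 0.1288] q [0.33 0.22 1.56 0.   1.37 0.31]
[-22.05, -7.58, -6.43] [-0.01, 0.0, -0.31]
t 26.23 tcp [0.6089 0.2866 0.1288] q [0.33 0.22 1.56 0.   1.37 0.31]
[-22.05, -7.57, -1.31] [-0.01, 0.0, -0.31]
```

Emit:
jog_arm([
  [[-1, -0.4, -3], [0, 0, 0], 60],
  [[-3, -1, -6], [0, 0, 0], 60],
  [[-5.4, -1.8, -6.4], [0, 0, 0], 60],
  [[-7.8, -2.7, -6.4], [0, 0, -0.3], 60],
  [[-10.2, -3.5, -6.4], [0, 0, -0.3], 60],
  [[-12.6, -4.3, -6.4], [0, 0, -0.3], 60],
  [[-15, -5.1, -6.4], [0, 0, -0.3], 60],
  [[-17.4, -6, -6.4], [0, 0, -0.3], 60],
])

```text
time: 27.22
tool_pos: [0.4796, -0.1152, 0.288]
tool_rot: [0.0, 0.685, 0.728, 0.0]
contact_force: [1.5, 0.1, -0.9]
gripper_width: 0.601
grasp_force: 0.0
```

```bash
python3 - <<'E'
from h import *
rel(((.4315,-.2705,.29),1.633),((.4315,-.2705,.162),1.633))
I,D=grab_frame('top');P=cloud('top',D);X,Y,Z=np.moveaxis(P,-1,0)
m=(D>0)&(X>.565)&(X<.655)&(Y>.18)&(Y<.4)&(Z>.022)&(Z<.06)
q=P[m]; print(len(q),cv2.minAreaRect(q[:,:2].astype(np.float32)*1000),np.percentile(q[:,2],[5,50,95]))
h=q[q[:,1]>.33];t=q[q[:,1]<.3];print('head z',np.median(h[:,2]),'tail z',np.median(t[:,2]))
m=(D>0)&(X>.36)&(X<.66)&(Y>-.35)&(Y<-.15)&(Z>.2)&(Z<.216)
for x in (.4,.46,.52,.58,.64):
    k=m&(abs(X-x)<.01); print(x,k.sum(),np.median(Y[k]) if k.any() else None)
E
```

```text
t 27.23 tcp [ 0.4796 -0.1152  0.288 ] q [-0.39 -0.31  1.8  -0.    1.65 -0.45]
[-6.08, -2.3, -0.08] [0.01, 0.0, -0.01]
[-6.08, -2.31, 5.04] [0.01, 0.0, -0.01]
398 ((603.0308837890625, 303.6173400878906), (192.53732299804688, 53.347747802734375), 85.1411361694336) [0.02635869 0.03345888 0.03963462]
head z 0.03634308668794011 tail z 0.031969745590045284
0.4 0 None
0.46 0 None
0.52 0 None
0.58 22 -0.2119651027721749
0.64 23 -0.20899331285159625
```

Emit:
jog_arm([
  [[-2.3, -0.9, 0], [0, 0, 0], 60],
  [[-4.5, -1.7, 0], [0, 0, 0], 60],
  [[-5.8, -2.2, 0], [0, 0, 0], 60],
  [[-6.05, -2.3, 0], [0, 0, 0], 60],
  [[-6.05, -2.3, 1], [0, 0, 0], 60],
  [[-6.05, -2.3, 2.8], [0, 0, 0], 60],
  [[-6.05, -2.3, 4.4], [0, 0, 0], 60],
  [[-6.05, -2.3, 5], [0, 0, 0], 60],
])

```text
time: 28.28
tool_pos: [0.4315, -0.2659, 0.1598]
tool_rot: [-0.002, 0.685, 0.729, 0.0]
contact_force: [0.6, 0.3, 0.1]
gripper_width: 0.6
grasp_force: 0.0
```

Emit:
jog_arm([
  [[0, 0, 0], [0, 0, 0], 0],
  [[0, 0, 0], [0, 0, 0], 0],
  [[0, 0, 0], [0, 0, 0], 0],
  [[0, 0, 0], [0, 0, 0], 0],
  [[0, 0, 0], [0, 0, 0], 0],
])

```text
time: 28.9
tool_pos: [0.4316, -0.2694, 0.1651]
tool_rot: [0.001, 0.685, 0.728, -0.002]
contact_force: [-6.3, -1.5, 2.1]
gripper_width: 0.09
grasp_force: 58.7
```

```bash
python3 arc.py .162 1.63 1.58 1.5 1.4 1.28 1.16 1.04 .92 .82
```

```text
t 28.9 tcp [ 0.4316 -0.2694  0.1651] q [-0.7  -0.21  1.92 -0.    1.43 -0.76]
[0.09, -0.06, 0.12] [-0.01, 0.02, 0.01]
[0.54, -0.15, 0.12] [-0.01, 0.03, 0.37]
[1.29, -0.25, 0.12] [-0.01, 0.03, 0.94]
[2.22, -0.29, 0.12] [-0.01, 0.03, 1.66]
[3.34, -0.22, 0.11] [-0.01, 0.03, 2.52]
[4.44, -0.01, 0.11] [-0.01, 0.03, 3.38]
[5.51, 0.33, 0.11] [-0.01, 0.03, 4.24]
[6.53, 0.8, 0.1] [-0.0, 0.03, 5.1]
[7.34, 1.28, 0.1] [-0.0, 0.03, 5.81]
```

Emit:
jog_arm([
  [[0.5, -0.1, 0.1], [0, 0, 0.35], 0],
  [[1.25, -0.2, 0.1], [0, 0, 0.95], 0],
  [[2.2, -0.25, 0.1], [0, 0, 1.65], 0],
  [[3.3, -0.2, 0.1], [0, 0, 2.5], 0],
  [[4.4, 0, 0.1], [0, 0, 3.4], 0],
  [[5.5, 0.35, 0.1], [0, 0, 4.25], 0],
  [[6.5, 0.8, 0.1], [0, 0, 5.1], 0],
  [[7.3, 1.3, 0.1], [0, 0, 5.8], 0],
])

```text
time: 29.9
tool_pos: [0.4547, -0.0828, 0.1651]
tool_rot: [0.001, 0.917, 0.398, 0.001]
contact_force: [-5.6, 2.7, 10.9]
gripper_width: 0.087
grasp_force: 59.7
```

```bash
python3 arc.py .162 .82 .7 .58 .46 .34 .22 .12 .04 -.02 -.03
```

```text
t 29.9 tcp [ 0.4547 -0.0828  0.1651] q [-0.34 -0.33  2.02  0.    1.45  0.41]
[-0.11, -0.02, 0.12] [0.01, -0.01, -0.01]
[0.99, -0.21, 0.12] [0.01, -0.01, 0.85]
[2.11, -0.26, 0.12] [0.01, -0.01, 1.71]
[3.23, -0.17, 0.13] [0.01, -0.01, 2.57]
[4.33, 0.04, 0.13] [0.01, -0.01, 3.43]
[5.4, 0.39, 0.13] [0.01, -0.01, 4.29]
[6.25, 0.78, 0.13] [0.01, -0.01, 5.01]
[6.9, 1.14, 0.13] [0.01, -0.02, 5.58]
[7.37, 1.45, 0.14] [0.01, -0.02, 6.01]
[7.45, 1.51, 0.14] [0.01, -0.02, 6.08]
```

Emit:
jog_arm([
  [[1, -0.2, 0], [0, 0, 0.85], 0],
  [[2.1, -0.25, 0], [0, 0, 1.7], 0],
  [[3.2, -0.2, 0], [0, 0, 2.55], 0],
  [[4.3, 0.05, 0], [0, 0, 3.4], 0],
  [[5.4, 0.4, 0], [0, 0, 4.3], 0],
  [[6.25, 0.8, 0], [0, 0, 5], 0],
  [[6.9, 1.15, 0], [0, 0, 5.6], 0],
  [[7.2, 1.35, 0], [0, 0, 5.85], 0],
])

```text
time: 30.9
tool_pos: [0.6044, 0.0259, 0.1652]
tool_rot: [-0.0, 1.0, 0.002, 0.004]
contact_force: [-0.3, 2.6, 6.3]
gripper_width: 0.091
grasp_force: 59.5
```

```bash
python3 arc.py .165 .04 0 -.02 -.03
```

```text
t 30.9 tcp [0.6044 0.0259 0.1652] q [-0.08  0.02  1.7   0.    1.41  1.49]
[-0.44, 0.09, 0.0] [-0.0, -0.05, -0.26]
[-0.08, -0.0, 0.01] [-0.01, -0.05, 0.03]
[0.11, -0.04, 0.01] [-0.01, -0.05, 0.17]
[0.2, -0.06, 0.01] [-0.01, -0.05, 0.25]
```

Emit:
jog_arm([
  [[0.15, -0.04, 0], [0, 0, 0.1], 0],
  [[0.3, -0.06, 0], [0, 0, 0.1], 0],
  [[0.35, -0.06, 0], [0, 0, 0.1], 0],
  [[0.35, -0.06, 0], [0, 0, 0.1], 0],
])

```text
time: 31.4
tool_pos: [0.6064, 0.0264, 0.165]
tool_rot: [0.001, 1.0, -0.004, -0.005]
contact_force: [-21.3, 0.2, 16.7]
gripper_width: 0.093
grasp_force: 60.7
```

```bash
python3 - <<'E'
from h import *
for n in ('top','side'):
    I,D=grab_frame(n);P=cloud(n,D);X,Y,Z=np.moveaxis(P,-1,0)
    m=(D>0)&(X>.55)&(X<.66)&(Y>-.2)&(Y<.06)&(Z>.203)&(Z<.2145)
    for y in np.arange(-.2,.06,.04):
        k=m&(abs(Y-y)<.01); print(round(y,2),np.round(X[k].min(),3) if k.any() else None,end=' ')
    print()
E
```

```text
-0.2 0.642 -0.16 0.643 -0.12 0.641 -0.08 0.642 -0.04 None 0.0 None 0.04 None 
-0.2 0.642 -0.16 0.641 -0.12 0.644 -0.08 0.644 -0.04 0.644 0.0 None 0.04 None
```

The door is against its stop: 21 N of reaction, and the face is parallel to the cabinet front. Releasing and lifting.

Emit:
jog_arm([
  [[-0.15, 0, 0], [0, 0, 0], 0],
  [[-0.15, 0, 0], [0, 0, 0], 60],
  [[-0.15, 0, 0], [0, 0, 0], 60],
  [[-0.15, 0, 0], [0, 0, 0], 60],
  [[-0.15, 0, -1.5], [0, 0, 0], 60],
  [[-0.15, 0, -4], [0, 0, 0], 60],
  [[-2.5, 2, -6], [0, 0, 0], 60],
  [[-5, 4.5, -6], [0, 0, 0], 60],
])

```text
time: 32.5
tool_pos: [0.5215, -0.0502, 0.3068]
tool_rot: [0.001, 1.0, -0.003, 0.003]
contact_force: [0.7, 0.1, 0.1]
gripper_width: 0.606
grasp_force: 0.0
```

Emit:
jog_arm([
  [[-1.5, 2, 0], [0, 0, 0], 60],
  [[-3, 4, 0], [0, 0, 0], 60],
  [[-3, 4, 0], [0, 0, 0], 60],
  [[-3, 4, 0], [0, 0, 0], 60],
])

```text
time: 33.0
tool_pos: [0.4451, -0.1489, 0.303]
tool_rot: [-0.0, 1.0, -0.005, 0.0]
contact_force: [0.4, 0.1, -0.0]
gripper_width: 0.599
grasp_force: 0.0
```

```bash
python3 - <<'E'
from h import *
for n in ('top','side'):
    I,D=grab_frame(n);P=cloud(n,D);X,Y,Z=np.moveaxis(P,-1,0)
    m=(D>0)&(X>.55)&(X<.66)&(Y>-.2)&(Y<.06)&(Z>.203)&(Z<.2145)
    for y in np.arange(-.2,.06,.04):
        k=m&(abs(Y-y)<.01); print(round(y,2),np.round(X[k].min(),3) if k.any() else None,end=' ')
    m=(D>0)&(X>.5)&(X<.61)&(Y>-.04)&(Y<.08)&(Z>.06)&(Z<.215); print('bar',np.percentile(P[m],5,axis=0))
    if n=='top': cv2.imwrite('pics/z.png',cv2.resize(I[:,:,::-1],(800,600),interpolation=cv2.INTER_CUBIC))
print(state()['tool_pos'])
E
```

```text
-0.2 0.642 -0.16 0.643 -0.12 0.643 -0.08 0.644 -0.04 0.643 0.0 0.643 0.04 0.606 bar [0.59759242 0.02033004 0.09596418]
-0.2 None -0.16 None -0.12 0.645 -0.08 0.642 -0.04 0.643 0.0 0.644 0.04 0.608 bar [0.59916509 0.02142203 0.08494906]
[ 0.44552095 -0.14813443  0.30283797]
```

View pics/z.png

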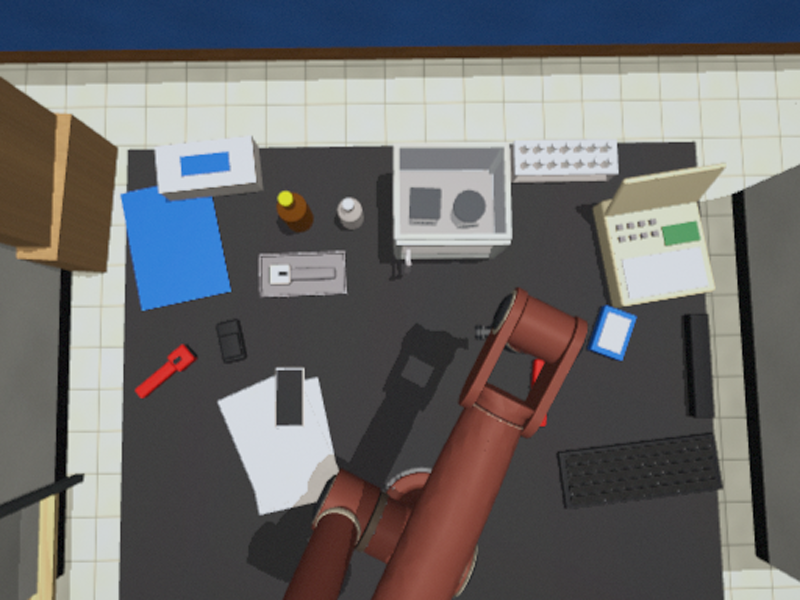

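The final view shows the scanner flat in the tray at (302,273), the door shut at (452,250), and everything else where it was.

```bash
python3 -c "
from plant import *
print(job_done())"
```

```text
the job is handed in; nothing more can be done
None
```

I handed the job in at about 33 s of the 72 s allowed. The jar's label was scanned from about 10 cm for over two seconds, the scanner lies flat and released in the tray, the door is shut, and nothing else on the desk looks moved in the last picture. The hand-in returned no verdict.

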